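Thread spools in order of shade

ROBOT

A 6-joint arm with a two-finger parallel gripper is mounted at the origin on the work surface. World frame = base frame: x ahead of the robot, y to its left, z up, the work surface at z = 0. Lengths are in m, angles in rad, forces in N, time in s.
With the tool pointing down it reaches from about 0.3 to 0.875 m from the base axis. Payload 6.4 kg.
Tool frame: the origin (TCP) lies midway between the tips of the shut fingers; the grasp point (between the pads) lies 19 mm behind it; z points along the fingers, y is the line along which they close (so a half turn about z gives the same grasp; the last joint's range is limited). The gripper opens to 88 mm and grips with 3 to 60 N. Pads are 18 mm wide; open, the fingers measure 123 mm over their backs; the gripper's body (75 mm by 187 mm) begins 45 mm behind the grasp point.
Start: joints at [-1.417, 0.181, 1.607, -0, 1.354, -0.206], TCP at [0.202, -0.538, 0.239] pointing down, gripper open.
Joint ranges: [-2.99, 2.99], [-0.89, 2.07], [0.3, 2.58], [-1.14, 4.28], [0, 2.63], [-3.12, 3.12]. Speed limits (rad/s): [2.57, 2.57, 3.01, 3.14, 3.14, 3.14].

INTERFACE

Orientations are given as a unit quaternion [w, x, y, z].
In Python, from plant import manip, viewer gives the robot as it stands.
- The arm moves only by the tool play_rows, never from a script. Its argument "commands" is a list of rows, each a list of 6 numbers: the shift along the world's x, y, z normalised to -1 to 1, where 1 is 0.2 m, then the turn, a rotation vector about the world's x, y, z normalised to -1 to 1, where 1 is 180 degrees. A call has 1 to 5 rows; each row is the pose to reach, as a shift and turn from the pose commanded when the call began, turning the shorter way round; what a row does not reach only later rows make up. A row lasts 1/8 s, in which the tool goes at most 62.5 mm and 10.7 degrees, less where a joint would pass 70% of its speed; a pose out of reach is approached as far as the arm can. A call with a number of a shift or a turn outside -1 to 1 is refused whole. A call with a gripper value outside its range is refused whole. "grip" is the finger opening in mm, from 0 to 88.1, set as the call begins (left out, the last holds). The fingers move at their own pace and stop on an object; "grip_force" is the grip in N (left out, the last holds). Time passes only in rows, so rows that repeat a pose let the fingers close. It gives the time, the measured TCP pose, the force, the opening and the grip force at its end, in the units of the state.
- manip.sense(): the state, without advancing time (a new reading comes with each control period).
- viewer.capture(name): name is "scene" or "top"; returns a dict with "image" (384x512x3 uint8, red, green, blue), "camera_matrix" (3x3 intrinsics, pixels), "eye" and "attitude" of the camera in the world. Camera axes: x right, y down, z forward; pixel columns grow to the right and rows downward; lengths in m; the calibration is good to about 2 mm. A picture is of the moment at which its call begins. There is no depth.
- manip.hand_in(): hands the job in; it is judged then, once.
The state is a dict: "time": time; "q": joint angles; "joint_velocities": joint speeds; "joint_efforts": joint torques, N m; "ee_pos": TCP position; "tool_rot": TCP orientation; "contact_force": force on the tool from outside, world axes, zero at the start; "torque": the same for the moment, N m; "width": finger opening in m; "finger_force": force on a finger pad.
Only numpy, scipy, OpenCV 4.12 (cv2) and the standard library are available. Lean on these libraries where they do the work, as an engineer would, in place of code of your own. Each camera call takes 0.05 s, during which the arm holds its last target. There are 200 camera calls.

TASK

Tidy the binding thread: stand the four spools upright on the wooden rail, one centred on each cork disc, in order of shade from the palest next to the white knob to the darkest next to the black knob. The white knob may be at either end of the rail. Leave the glass jar of reeds where it stands.

Things in the scene. Friction and masses are not known exactly. Their poses are not given: they have to be found in the camera images.
- cream (a point): Centre (half-way up) of the cream (palest) spool of thread: 40 mm diameter, 52 mm tall, standing upright on the bench at the start, z along its axis; a plain cylinder to grip, about 40 to 85 g. Flanges and thread have the same colour.
- orange (a point): Centre (half-way up) of the orange (second palest) spool of thread: 40 mm diameter, 52 mm tall, standing upright on the bench at the start, z along its axis; a plain cylinder to grip, about 40 to 85 g. Flanges and thread have the same colour.
- red (a point): Centre (half-way up) of the red (third, darker than orange) spool of thread: 40 mm diameter, 52 mm tall, standing upright on the bench at the start, z along its axis; a plain cylinder to grip, about 40 to 85 g. Flanges and thread have the same colour.
- maroon (a point): Centre (half-way up) of the dark maroon (darkest) spool of thread: 40 mm diameter, 52 mm tall, standing upright on the bench at the start, z along its axis; a plain cylinder to grip, about 40 to 85 g. Flanges and thread have the same colour.
- mark_a: Disc A, at one end of the row: round cork disc fixed on the wooden rail, 52 mm diameter, 3 mm thick; origin at the centre of its underside (8 mm above the bench), so its top is 11 mm above the bench. Neighbouring discs are 80 mm apart, centre to centre; its y axis runs along the rail in the direction from disc A to disc D.
- mark_b: Disc B, next to A: round cork disc fixed on the wooden rail, 52 mm diameter, 3 mm thick; origin at the centre of its underside (8 mm above the bench), so its top is 11 mm above the bench. Neighbouring discs are 80 mm apart, centre to centre; its y axis runs along the rail in the direction from disc A to disc D.
- mark_c: Disc C, next to B: round cork disc fixed on the wooden rail, 52 mm diameter, 3 mm thick; origin at the centre of its underside (8 mm above the bench), so its top is 11 mm above the bench. Neighbouring discs are 80 mm apart, centre to centre; its y axis runs along the rail in the direction from disc A to disc D.
- mark_d: Disc D, at the other end of the row: round cork disc fixed on the wooden rail, 52 mm diameter, 3 mm thick; origin at the centre of its underside (8 mm above the bench), so its top is 11 mm above the bench. Neighbouring discs are 80 mm apart, centre to centre; its y axis runs along the rail in the direction from disc A to disc D.
- knob_white: White knob, 28 mm diameter, 22 mm tall, fixed on the rail 60 mm beyond the end disc, in line with the discs (past A or past D); marks the end for the palest spool. Origin at the centre of its underside, 8 mm above the bench. A like black knob is at the rail's other end. The rail is a flat fixed board, 430 x 75 x 8 mm.
- jar_center (a point): Centre (half-way up) of a loose open glass jar, 50 mm diameter, 50 mm tall, with reeds in it that rise to about 60 mm above the bench; not to be moved.
Mind the look-alikes: they are no part of the job. Leave any pink look-alike of the part that bears cream alone. What is shaped like the part that bears red but turquoise is not meant.

How it is judged:
At the end, for the whole second after the job is handed in: Each spool stands upright (within 0.1 rad) and at rest on its own cork disc, its axis within 13 mm of the disc's centre, ordered cream, orange, red, maroon from the disc next to the white knob to the disc at the other end; all released (angle between each of cream, orange, red, maroon's own z axis and vertical below 0.1 rad and height (world z) of cream between 0.032 and 0.042 m and linear speed of each of spool_cream, spool_orange, spool_red, spool_maroon below 0.01 m/s and angular speed of each of spool_cream, spool_orange, spool_red, spool_maroon below 0.1 rad/s and height (world z) of orange between 0.032 and 0.042 m and height (world z) of red between 0.032 and 0.042 m and height (world z) of maroon between 0.032 and 0.042 m and ((horizontal distance between knob_white and mark_a below 0.12 m and horizontal distance between cream and mark_a below 0.013 m and horizontal distance between orange and mark_b below 0.013 m and horizontal distance between red and mark_c below 0.013 m and horizontal distance between maroon and mark_d below 0.013 m) or (horizontal distance between knob_white and mark_d below 0.12 m and horizontal distance between cream and mark_d below 0.013 m and horizontal distance between orange and mark_c below 0.013 m and horizontal distance between red and mark_b below 0.013 m and horizontal distance between maroon and mark_a below 0.013 m))); the robot touches nothing.
It fails at once if the glass jar is shifted by more than 15 mm or tipped (distance of jar_center from where it was at the start of the episode above 0.015 m or angle between jar_center's own z axis and vertical above 0.3 rad).
It also fails if it takes over 90 s, if anything falls off the work surface, if the arm or the gripper's body presses on something with over 40 N, if the wrist force passes 120 N, or if a joint passes its speed limit or range.

## Working session

There is one attempt and no reset: what is moved stays moved. The work goes in short steps, Python scripts to look and compute and a tool call to move; the robot and the scene stay as the last step left them, time stands still between calls to the robot, and variables do not carry over. Pictures are saved under pics/ and viewed, at most 14 in all, crops included, and the job is handed in when it is done.

Besides the shell and the picture viewer there is one more tool, called after "Call:" as a command line: name --pt "numbers of a row" for each row, then --argument value for the rest. play_rows: Moves the arm, as the interface text tells. Its arguments: {"type":"object","properties":{"commands":{"type":"array","items":{"type":"array","items":{"type":"number","minimum":-1,"maximum":1}}},"grip":{"type":"number"},"grip_force":{"type":"number"}},"required":["commands"]}

```bash
mkdir -p pics; cat > h.py <<'E'
import numpy as np, cv2, pickle
from plant import manip, viewer
from scipy.spatial.transform import Rotation as R
def cap(n,f):
    c=viewer.capture(n); cv2.imwrite(f'pics/{f}.png',cv2.cvtColor(np.asarray(c['image']),cv2.COLOR_RGB2BGR)); pickle.dump(c,open(f'pics/{f}.pkl','wb')); return c
def rot(c):
    a=np.array(c['attitude'],float)
    return a if a.shape==(3,3) else R.from_quat(a[[1,2,3,0]]).as_matrix()
def ray(c,u,v):
    d=rot(c)@np.linalg.inv(np.array(c['camera_matrix']))@[u,v,1]; return np.array(c['eye']),d/np.linalg.norm(d)
def atz(c,u,v,z):
    e,d=ray(c,u,v); return e+d*(z-e[2])/d[2]
def proj(c,p):
    q=np.array(c['camera_matrix'])@rot(c).T@(np.array(p)-np.array(c['eye'])); return q[:2]/q[2]
def tri(c1,p1,c2,p2):
    A=[];b=[]
    for c,p in((c1,p1),(c2,p2)):
        e,d=ray(c,*p);M=np.eye(3)-np.outer(d,d);A.append(M);b.append(M@e)
    A=np.vstack(A);b=np.hstack(b);x=np.linalg.lstsq(A,b,rcond=None)[0];return x,np.linalg.norm(A@x-b)
E
python3 - <<'E'
from h import *
for n in('scene','top'):
    c=cap(n,n+'0');print(n,c['eye'],c['attitude'],c['camera_matrix'])
    cv2.imwrite(f'pics/{n}0x.png',cv2.resize(cv2.imread(f'pics/{n}0.png'),(800,600),interpolation=cv2.INTER_CUBIC))
print(manip.sense())
E
```

```text
scene [1.08622106 0.48163392 0.71219359] [-0.16774763  0.39784815  0.82490654 -0.36483803] [[444.28711795   0.         254.12974173]
 [  0.         444.28711795 182.88951682]
 [  0.           0.           1.        ]]
top [ 0.42118492 -0.00294947  1.01142282] [-0.06357038  0.71349657 -0.69682753  0.03623315] [[383.44723275   0.         259.47780221]
 [  0.         383.44723275 192.04731165]
 [  0.           0.           1.        ]]
{'time': 0.1, 'q': array([-1.41730575e+00,  1.81496169e-01,  1.60785872e+00,  5.64430927e-06,
        1.35379999e+00, -2.06293521e-01]), 'joint_velocities': array([-2.41017071e-05, -9.92753393e-04, -1.16593494e-03, -1.03620896e-03,
       -6.84564974e-04,  1.78553008e-03]), 'joint_efforts': array([ 1.46718099e-03, -4.34819126e+01, -3.42694652e+01,  7.05314660e-02,
        3.41011095e-02, -3.89753825e-05]), 'ee_pos': array([ 0.20239082, -0.5377097 ,  0.23790751]), 'tool_rot': array([-7.80765614e-04,  9.83862822e-01,  1.78922711e-01,  2.33746077e-05]), 'contact_force': array([-0.29617967, -0.14574226, -0.81872846]), 'torque': array([-0.0074268 ,  0.01414527, -0.00248845]), 'finger_force': 0.0, 'width': 0.08833264540743906}
```

View pics/scene0x.png

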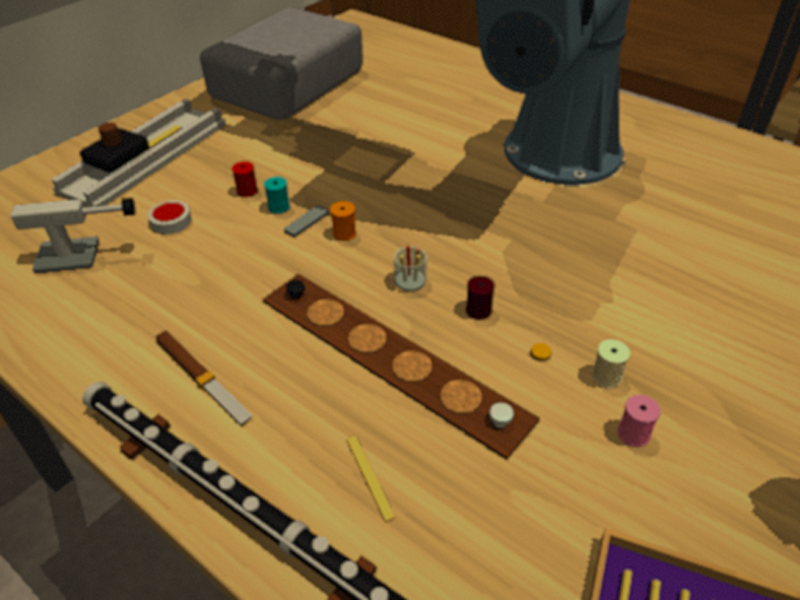

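View pics/top0x.png

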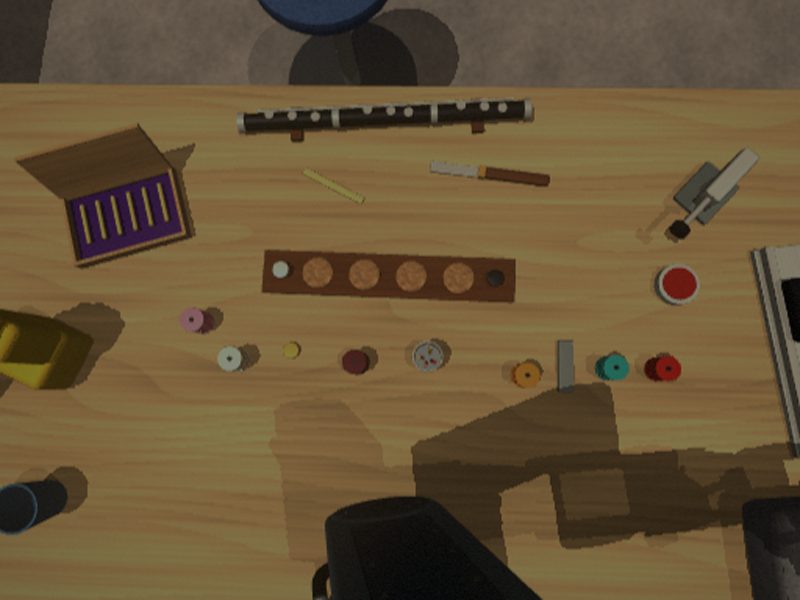

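The top view (800x600 scale) shows the rail with the white knob at (281,269), the black knob at (496,278) and discs at 317, 364, 411 and 458. The spools are cream (230,358), maroon (355,361), orange (527,374) and red (662,368), and the jar is at (428,356). There are look-alikes: pink (192,320) is a different colour from cream (230,358), and turquoise (613,367) a different colour from red (662,368). I'll confirm these in crops.

```bash
python3 - <<'E'
import cv2,numpy as np
s=cv2.imread('pics/scene0.png');t=cv2.imread('pics/top0.png')
cv2.imwrite('pics/sc.png',cv2.resize(s[95:295,140:430],None,fx=2.75,fy=2.75,interpolation=cv2.INTER_CUBIC))
f=lambda a:cv2.resize(a,None,fx=3.3,fy=3.3,interpolation=cv2.INTER_CUBIC)
cv2.imwrite('pics/tc.png',np.vstack([f(t[160:250,110:290]),f(t[160:250,270:450])]))
E
```

```text
(no output)
```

View pics/sc.png

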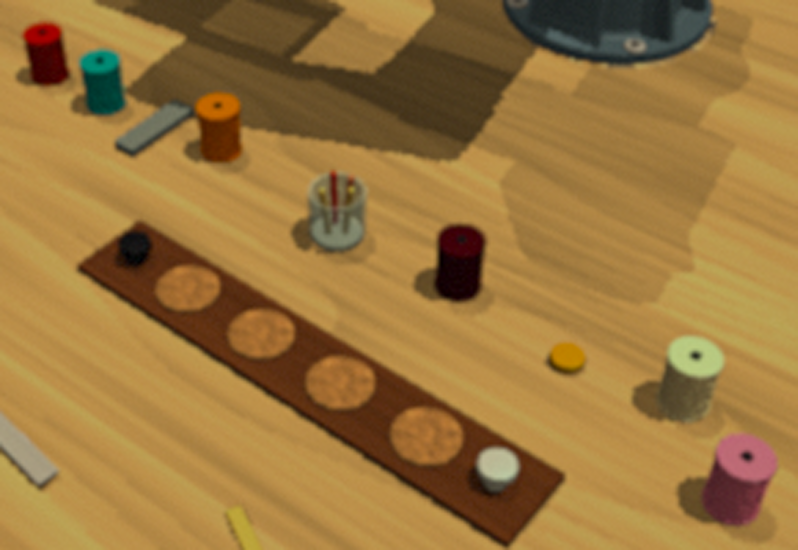

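View pics/tc.png

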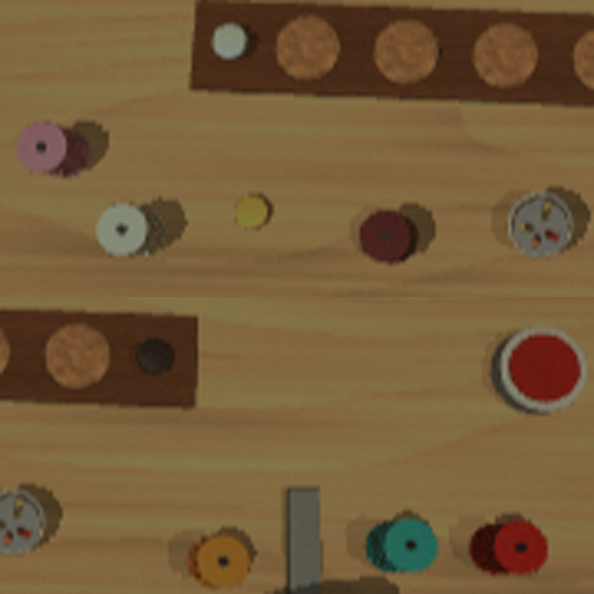

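The crops confirm it. Cream is at sc (696,355), with pink next to it at (746,457). Red is at sc (43,33), with turquoise next to it at (99,61). The white knob is at the near-right end in the scene view, which is +y.

```bash
python3 - <<'E'
from h import *
s=pickle.load(open('pics/scene0.pkl','rb'));t=pickle.load(open('pics/top0.pkl','rb'))
S=lambda p:((p[0]+.5)/2.75-.5+140,(p[1]+.5)/2.75-.5+95)
T=lambda p,o:((p[0]+.5)/3.3-.5+o,(p[1]+.5)/3.3-.5+160)
D=dict(cream=((696,355),(122,230),110),orange=((217,105),(223,264),270),red=((43,33),(521,251),270),maroon=((460,239),(386,236),110),
d1=((427,435),(308,48),110),d2=((341,381),(406,52),110),d3=((261,332),(506,54),110),d4=((188,287),(77,59),270),wk=((497,464),(230,41),110),turq=((99,61),(411,248),270),pink=((746,457),(42,148),110),jartop=((338,190),(541,225),110))
for k,(a,b,o) in D.items():
    x,e=tri(s,S(a),t,T(b,o)); z=.011 if k[0]=='d' and len(k)==2 else .03 if k=='wk' else .052
    print(k,x.round(4),round(e,4),'top@z',atz(t,*T(b,o),z)[:2].round(4),'scene@z',atz(s,*S(a),z)[:2].round(4))
E
```

```text
cream [0.4567 0.3175 0.0518] 0.0013 top@z [0.4563 0.3183] scene@z [0.4575 0.3169]
orange [ 0.4435 -0.16    0.0517] 0.0018 top@z [ 0.4427 -0.1589] scene@z [ 0.4445 -0.1609]
red [ 0.4583 -0.3801  0.0492] 0.0007 top@z [ 0.4579 -0.3786] scene@z [ 0.4612 -0.377 ]
maroon [0.4575 0.1146 0.0514] 0.0019 top@z [0.4567 0.1157] scene@z [0.459  0.1139]
d1 [0.6084 0.1896 0.0104] 0.0008 top@z [0.608  0.1899] scene@z [0.6092 0.1894]
d2 [0.6067 0.1096 0.011 ] 0.001 top@z [0.6063 0.1102] scene@z [0.6071 0.1091]
d3 [0.6063 0.0293 0.0116] 0.0005 top@z [0.6062 0.0295] scene@z [0.6061 0.0286]
d4 [ 0.6042 -0.0505  0.0109] 0.0012 top@z [ 0.6037 -0.0499] scene@z [ 0.6048 -0.0512]
wk [0.6101 0.249  0.0266] 0.0013 top@z [0.6089 0.249 ] scene@z [0.613  0.2494]
turq [ 0.4588 -0.2994  0.0498] 0.0013 top@z [ 0.4581 -0.298 ] scene@z [ 0.4612 -0.2977]
pink [0.5186 0.3845 0.0504] 0.0019 top@z [0.5178 0.3852] scene@z [0.5209 0.3837]
jartop [ 0.4683 -0.0019  0.0492] 0.0006 top@z [ 0.4679 -0.0015] scene@z [ 4.711e-01 -2.000e-04]
```

Heights come out at 50–52 mm for the spool tops and 11 mm for the discs, with the discs 80 mm apart, so the points check out. The fingers will close along x, which needs a 69.4° yaw. Red goes first.

Call:
play_rows --pt "0.2 0.08 0 0 0 0.06" --pt "0.4 0.16 0 0 0 0.12" --pt "0.6 0.24 0 0 0 0.18" --pt "0.8 0.32 0 0 0 0.23" --pt "1.0 0.4 0 0 0 0.29" --grip 88 --grip_force 20

```text
time: 0.72
ee_pos: [0.4036, -0.4573, 0.2383]
tool_rot: [-0.0, 0.803, 0.595, 0.0]
contact_force: [1.1, -0.6, -0.2]
width: 0.0881
finger_force: 0.0
```

```bash
cat > go.py <<'E'
import sys
from h import *
s=manip.sense();p=s['ee_pos'];r=R.from_quat(np.array(s['tool_rot'])[[1,2,3,0]]).as_matrix()
t=np.array([float(a) for a in sys.argv[1:4]])
want=R.from_matrix(np.array([[0,1,0],[1,0,0],[0,0,-1]]).T)
rv=(want*R.from_matrix(r).inv()).as_rotvec()
print(s['time'],p.round(4),'w',round(s['width'],4),'ff',round(s['finger_force'],1),'F',s['contact_force'].round(1),'z',r[:,2].round(3),'y',r[:,1].round(3),'move',((t-p)/.2).round(3),(rv/np.pi).round(4),'q',s['q'].round(2))
E
python3 go.py .4585 -.379 .12
```

```text
0.725 [ 0.4036 -0.4573  0.2383] w 0.0881 ff 0.0 F [ 1.1 -0.6 -0.2] z [-0.     0.001 -1.   ] y [ 0.957 -0.291 -0.001] move [ 0.275  0.392 -0.591] [-0.0002 -0.0002  0.0939] q [-1.04  0.26  1.52 -0.    1.37 -0.75]
```

Call:
play_rows --pt "0.07 0.1 -0.1 0 0 0.04" --pt "0.16 0.24 -0.3 0 0 0.08" --pt "0.275 0.392 -0.5 0 0 0.094" --pt "0.275 0.392 -0.6 0 0 0.094" --pt "0.275 0.392 -0.6 0 0 0.094"

```text
time: 1.35
ee_pos: [0.4565, -0.3791, 0.117]
tool_rot: [-0.002, 0.709, 0.705, -0.0]
contact_force: [-0.0, 0.1, -0.3]
width: 0.0878
finger_force: 0.0
```

```bash
python3 go.py .4585 -.379 .015
```

```text
1.35 [ 0.4565 -0.3791  0.117 ] w 0.0878 ff 0.0 F [-0.   0.1 -0.3] z [-0.002  0.002 -1.   ] y [ 1.    -0.006 -0.003] move [ 0.01   0.001 -0.51 ] [-0.0008 -0.0008  0.0018] q [-0.89  0.36  1.65 -0.    1.14 -0.89]
```

Call:
play_rows --pt "0.01 0 -0.12 0 0 0" --pt "0.01 0 -0.26 0 0 0" --pt "0.01 0 -0.4 0 0 0" --pt "0.01 0 -0.5 0 0 0" --pt "0.01 0 -0.5 0 0 0"

```text
time: 1.98
ee_pos: [0.4587, -0.3801, 0.0181]
tool_rot: [-0.001, 0.709, 0.705, 0.0]
contact_force: [-0.3, 0.6, -0.4]
width: 0.0882
finger_force: 0.0
```

Call:
play_rows --pt "0 0 0 0 0 0" --pt "0 0 0 0 0 0" --pt "0 0 0 0 0 0" --pt "0 0 0 0 0 0" --pt "0 0 0 0 0 0" --grip 30

```text
time: 2.6
ee_pos: [0.4595, -0.3798, 0.0189]
tool_rot: [0.0, 0.709, 0.705, -0.0]
contact_force: [-0.9, -0.5, 0.7]
width: 0.0398
finger_force: 0.3
```

```bash
python3 go.py .606 .0293 .14
```

```text
2.6 [ 0.4595 -0.3798  0.0189] w 0.0398 ff 0.3 F [-0.9 -0.5  0.7] z [ 0. -0. -1.] y [ 1.    -0.005  0.   ] move [0.732 2.045 0.606] [0.     0.     0.0017] q [-0.89  0.51  1.68 -0.    0.96 -0.88]
```

Call:
play_rows --pt "0 0 0 0 0 0" --pt "0 0 0 0 0 0" --pt "0 0 0.15 0 0 0" --pt "0 0 0.35 0 0 0" --pt "0 0 0.6 0 0 0"

```text
time: 3.22
ee_pos: [0.4587, -0.379, 0.1386]
tool_rot: [-0.001, 0.709, 0.705, 0.0]
contact_force: [1.3, -0.4, -0.4]
width: 0.0395
finger_force: 20.0
```

```bash
python3 go.py .606 .0293 .14
```

```text
3.225 [ 0.4587 -0.379   0.1386] w 0.0395 ff 20.0 F [ 1.3 -0.4 -0.4] z [-0.002  0.002 -1.   ] y [ 1.    -0.006 -0.002] move [0.736 2.041 0.007] [-0.0007 -0.0006  0.0018] q [-0.89  0.33  1.64  0.    1.18 -0.88]
```

Call:
play_rows --pt "0.1 0.15 0 0 0 0" --pt "0.2 0.35 0 0 0 0" --pt "0.3 0.57 0 0 0 0" --pt "0.4 0.79 0 0 0 0" --pt "0.45 1.0 0 0 0 0"

```text
time: 3.85
ee_pos: [0.5501, -0.1782, 0.1385]
tool_rot: [0.0, 0.709, 0.705, 0.0]
contact_force: [0.1, 0.5, -1.1]
width: 0.0398
finger_force: 20.0
```

Call:
play_rows --pt "0.06 0.22 0 0 0 0" --pt "0.13 0.44 0 0 0 0" --pt "0.2 0.68 0 0 0 0" --pt "0.26 0.9 0 0 0 0" --pt "0.286 1.0 0 0 0 0"

```text
time: 4.47
ee_pos: [0.6067, 0.0225, 0.1384]
tool_rot: [-0.0, 0.708, 0.706, -0.0]
contact_force: [-0.3, 0.5, -1.7]
width: 0.0398
finger_force: 20.0
```

```bash
python3 go.py .606 .0293 .05
```

```text
4.475 [0.6067 0.0225 0.1384] w 0.0398 ff 20.0 F [-0.3  0.5 -1.7] z [-0.  0. -1.] y [ 1.    -0.003 -0.   ] move [-0.004  0.034 -0.442] [-0.0001 -0.0001  0.001 ] q [-0.16  0.35  1.61  0.    1.18 -0.16]
```

Call:
play_rows --pt "-0.003 0.034 -0.1 0 0 0" --pt "-0.003 0.034 -0.25 0 0 0" --pt "-0.003 0.034 -0.38 0 0 0" --pt "-0.003 0.034 -0.45 0 0 0" --pt "-0.003 0.034 -0.45 0 0 0"

```text
time: 5.1
ee_pos: [0.6047, 0.0262, 0.047]
tool_rot: [-0.001, 0.71, 0.705, -0.001]
contact_force: [0.0, 0.4, -0.8]
width: 0.0394
finger_force: 20.0
```

```bash
python3 go.py .606 .0293 .030
```

```text
5.1 [0.6047 0.0262 0.047 ] w 0.0394 ff 20.0 F [ 0.   0.4 -0.8] z [-0.003  0.    -1.   ] y [ 1.    -0.007 -0.003] move [ 0.006  0.015 -0.085] [-0.0001 -0.001   0.0022] q [-0.15  0.48  1.65 -0.    1.02 -0.15]
```

Call:
play_rows --pt "0.004 0.01 -0.04 0 0 0" --pt "0.004 0.01 -0.06 0 0 0" --pt "0.004 0.01 -0.07 0 0 0" --pt "0.004 0.01 -0.08 0 0 0" --pt "0.004 0.01 -0.08 0 0 0"

```text
time: 5.72
ee_pos: [0.6069, 0.0291, 0.0327]
tool_rot: [-0.0, 0.709, 0.705, 0.0]
contact_force: [-0.0, -0.2, -0.8]
width: 0.0394
finger_force: 20.0
```

```bash
python3 go.py .606 .0293 .030
```

```text
5.725 [0.6069 0.0291 0.0327] w 0.0394 ff 20.0 F [-0.  -0.2 -0.8] z [-0.  0. -1.] y [ 1.    -0.006 -0.   ] move [-0.004  0.001 -0.014] [-0.     -0.      0.0018] q [-0.15  0.5   1.64  0.    0.99 -0.14]
```

Call:
play_rows --pt "0 0 -0.005 0 0 0" --pt "0 0 -0.01 0 0 0" --pt "0 0 -0.01 0 0 0"

```text
time: 6.1
ee_pos: [0.6068, 0.029, 0.0307]
tool_rot: [-0.0, 0.709, 0.705, -0.0]
contact_force: [-0.2, 0.1, -0.9]
width: 0.0395
finger_force: 20.0
```

```bash
python3 go.py .606 .0293 .030
```

```text
6.1 [0.6068 0.029  0.0307] w 0.0395 ff 20.0 F [-0.2  0.1 -0.9] z [-0.  0. -1.] y [ 1.    -0.006 -0.   ] move [-0.004  0.001 -0.003] [-0.     -0.      0.0018] q [-0.15  0.51  1.64 -0.    0.99 -0.14]
```

Within about 1 mm of the disc, so I'll release and rise.

Call:
play_rows --pt "0 0 -0.003 0 0 0" --pt "0 0 -0.003 0 0 0" --pt "0 0 -0.003 0 0 0" --pt "0 0 -0.003 0 0 0" --grip 80

```text
time: 6.6
ee_pos: [0.6069, 0.029, 0.0302]
tool_rot: [0.0, 0.709, 0.705, 0.0]
contact_force: [-0.9, -0.9, 0.6]
width: 0.0771
finger_force: 0.0
```

Call:
play_rows --pt "0 0 0.08 0 0 0" --pt "0 0 0.2 0 0 0" --pt "0 0 0.35 0 0 0" --pt "0 0 0.5 0 0 0" --pt "0 0 0.5 0 0 0"

```text
time: 7.22
ee_pos: [0.6092, 0.0287, 0.1342]
tool_rot: [0.003, 0.709, 0.705, 0.002]
contact_force: [0.2, -0.4, -0.5]
width: 0.0804
finger_force: 0.0
```

```bash
python3 go.py .4437 -.160 .12
```

```text
7.225 [0.6092 0.0287 0.1342] w 0.0804 ff 0.0 F [ 0.2 -0.4 -0.5] z [ 0.007 -0.001 -1.   ] y [ 1.    -0.006  0.007] move [-0.828 -0.944 -0.071] [0.0003 0.0022 0.0018] q [-0.15  0.36  1.61 -0.    1.17 -0.14]
```

Call:
play_rows --pt "-0.15 -0.16 0 0 0 0" --pt "-0.35 -0.38 0 0 0 0" --pt "-0.55 -0.62 -0.03 0 0 0" --pt "-0.74 -0.83 -0.05 0 0 0" --pt "-0.82 -0.944 -0.07 0 0 0.002"

```text
time: 7.85
ee_pos: [0.4405, -0.1609, 0.1153]
tool_rot: [-0.001, 0.708, 0.707, -0.0]
contact_force: [1.2, 0.1, 0.1]
width: 0.0798
finger_force: 0.0
```

Call:
play_rows --pt "0 0 0 0 0 0" --pt "0 0 0 0 0 0"

```text
time: 8.1
ee_pos: [0.4431, -0.1593, 0.116]
tool_rot: [-0.0, 0.707, 0.707, 0.0]
contact_force: [0.7, -0.3, -0.7]
width: 0.0799
finger_force: 0.0
```

```bash
python3 go.py .4437 -.160 .018
```

```text
8.1 [ 0.4431 -0.1593  0.116 ] w 0.0799 ff 0.0 F [ 0.7 -0.3 -0.7] z [-0.  0. -1.] y [ 1.  0. -0.] move [ 0.003 -0.003 -0.49 ] [-0.0001 -0.     -0.0001] q [-0.6   0.1   1.97  0.    1.07 -0.6 ]
```

Call:
play_rows --pt "0 0 -0.12 0 0 0" --pt "0 0 -0.26 0 0 0" --pt "0 0 -0.4 0 0 0" --pt "0 0 -0.485 0 0 0" --pt "0 0 -0.485 0 0 0"

```text
time: 8.72
ee_pos: [0.4425, -0.1581, 0.0179]
tool_rot: [-0.002, 0.706, 0.708, -0.0]
contact_force: [-0.2, 0.2, -0.2]
width: 0.0803
finger_force: 0.0
```

Call:
play_rows --pt "0 0 0 0 0 0" --pt "0 0 0 0 0 0" --pt "0 0 0 0 0 0" --pt "0 0 0 0 0 0" --pt "0 0 0 0 0 0" --grip 30

```text
time: 9.35
ee_pos: [0.4431, -0.16, 0.0194]
tool_rot: [0.0, 0.707, 0.707, 0.0]
contact_force: [-0.1, -0.3, 2.6]
width: 0.0396
finger_force: 20.0
```

Call:
play_rows --pt "0 0 0 0 0 0" --pt "0 0 0 0 0 0" --pt "0 0 0.15 0 0 0" --pt "0 0 0.35 0 0 0" --pt "0 0 0.6 0 0 0"

```text
time: 9.98
ee_pos: [0.4418, -0.1592, 0.1391]
tool_rot: [-0.001, 0.707, 0.707, -0.0]
contact_force: [0.3, -0.0, -1.2]
width: 0.0393
finger_force: 20.0
```

```bash
python3 go.py .6067 .1097 .14
```

```text
9.975 [ 0.4418 -0.1592  0.1391] w 0.0393 ff 20.0 F [ 0.3 -0.  -1.2] z [-0.002  0.002 -1.   ] y [ 1.     0.001 -0.002] move [0.824 1.344 0.004] [-0.0005 -0.0008 -0.0002] q [-0.6   0.07  1.95 -0.    1.13 -0.6 ]
```

Call:
play_rows --pt "0.08 0.12 0 0 0 0" --pt "0.2 0.32 0 0 0 0" --pt "0.32 0.52 0 0 0 0" --pt "0.44 0.72 0 0 0 0" --pt "0.56 0.92 0 0 0 0"

```text
time: 10.6
ee_pos: [0.5552, 0.0256, 0.1386]
tool_rot: [-0.0, 0.707, 0.707, -0.0]
contact_force: [0.8, -0.8, -0.5]
width: 0.0394
finger_force: 20.0
```

Call:
play_rows --pt "0.12 0.2 0 0 0 0" --pt "0.21 0.34 0 0 0 0" --pt "0.262 0.424 0 0 0 0" --pt "0.262 0.424 0 0 0 0" --pt "0.262 0.424 0 0 0 0"

```text
time: 11.22
ee_pos: [0.6066, 0.1081, 0.1387]
tool_rot: [-0.0, 0.707, 0.707, -0.001]
contact_force: [-0.2, -0.4, -1.1]
width: 0.0396
finger_force: 20.0
```

```bash
python3 go.py .6067 .1097 .0305
```

```text
11.225 [0.6066 0.1081 0.1387] w 0.0396 ff 20.0 F [-0.2 -0.4 -1.1] z [-0.001 -0.    -1.   ] y [ 1.     0.    -0.001] move [ 0.     0.008 -0.541] [ 0.0001 -0.0003 -0.    ] q [-0.02  0.37  1.58 -0.    1.19 -0.02]
```

Call:
play_rows --pt "0 0.007 -0.13 0 0 0" --pt "0 0.007 -0.28 0 0 0" --pt "0 0.007 -0.42 0 0 0" --pt "0 0.007 -0.5 0 0 0" --pt "0 0.007 -0.52 0 0 0"

```text
time: 11.85
ee_pos: [0.6065, 0.1096, 0.0343]
tool_rot: [-0.001, 0.707, 0.707, -0.001]
contact_force: [-0.0, -0.6, -1.3]
width: 0.0395
finger_force: 20.0
```

Call:
play_rows --pt "0 0 -0.008 0 0 0" --pt "0 0 -0.015 0 0 0" --pt "0 0 -0.015 0 0 0"

```text
time: 12.22
ee_pos: [0.6077, 0.1105, 0.0328]
tool_rot: [0.0, 0.707, 0.707, 0.0]
contact_force: [0.5, 0.2, -1.1]
width: 0.0395
finger_force: 20.0
```

```bash
python3 go.py .6067 .1097 .0305
```

```text
12.225 [0.6077 0.1105 0.0328] w 0.0395 ff 20.0 F [ 0.5  0.2 -1.1] z [ 0.001 -0.    -1.   ] y [1.    0.001 0.001] move [-0.005 -0.004 -0.012] [ 0.      0.0004 -0.0002] q [-0.01  0.52  1.62  0.    1.   -0.01]
```

Call:
play_rows --pt "-0.003 -0.003 -0.006 0 0 0" --pt "-0.003 -0.003 -0.01 0 0 0" --pt "-0.003 -0.003 -0.01 0 0 0"

```text
time: 12.6
ee_pos: [0.6067, 0.1098, 0.0305]
tool_rot: [0.0, 0.707, 0.707, -0.0]
contact_force: [-1.9, 0.1, 3.7]
width: 0.0395
finger_force: 20.0
```

Call:
play_rows --pt "0 0 0 0 0 0" --pt "0 0 0 0 0 0" --pt "0 0 0 0 0 0" --pt "0 0 0 0 0 0" --grip 80

```text
time: 13.1
ee_pos: [0.6066, 0.1098, 0.03]
tool_rot: [-0.0, 0.707, 0.707, -0.0]
contact_force: [0.0, 0.2, -1.1]
width: 0.0774
finger_force: 0.0
```

Call:
play_rows --pt "0 0 0.08 0 0 0" --pt "0 0 0.2 0 0 0" --pt "0 0 0.35 0 0 0" --pt "0 0 0.5 0 0 0" --pt "0 0 0.5 0 0 0"

```text
time: 13.72
ee_pos: [0.6091, 0.1099, 0.1342]
tool_rot: [0.003, 0.707, 0.707, 0.002]
contact_force: [-0.2, -0.2, 0.1]
width: 0.0801
finger_force: 0.0
```

```bash
python3 go.py .4577 .1148 .12
```

```text
13.725 [0.6091 0.1099 0.1342] w 0.0801 ff 0.0 F [-0.2 -0.2  0.1] z [ 0.007 -0.    -1.   ] y [1.    0.001 0.007] move [-0.757  0.025 -0.071] [ 0.      0.0022 -0.0002] q [-0.01  0.38  1.58  0.    1.17 -0.01]
```

Call:
play_rows --pt "-0.15 0 0 0 0 0" --pt "-0.4 0.01 0 0 0 0" --pt "-0.63 0.025 -0.03 0 0 0" --pt "-0.747 0.025 -0.05 0 0 0" --pt "-0.747 0.025 -0.07 0 0 0"

```text
time: 14.35
ee_pos: [0.4555, 0.115, 0.1153]
tool_rot: [-0.001, 0.707, 0.707, -0.001]
contact_force: [1.1, 0.5, -0.4]
width: 0.08
finger_force: 0.0
```

Call:
play_rows --pt "0 0 0 0 0 0" --pt "0 0 0 0 0 0"

```text
time: 14.6
ee_pos: [0.4584, 0.1147, 0.1163]
tool_rot: [0.0, 0.707, 0.707, 0.0]
contact_force: [0.5, -0.1, -0.5]
width: 0.0802
finger_force: 0.0
```

```bash
python3 go.py .4577 .1148 .018
```

```text
14.6 [0.4584 0.1147 0.1163] w 0.0802 ff 0.0 F [ 0.5 -0.1 -0.5] z [ 0.001  0.    -1.   ] y [1.    0.    0.001] move [-0.004  0.001 -0.491] [-0.      0.0002 -0.0001] q [-0.01  0.11  1.96  0.    1.07 -0.01]
```

Call:
play_rows --pt "0 0 -0.12 0 0 0" --pt "0 0 -0.26 0 0 0" --pt "0 0 -0.4 0 0 0" --pt "0 0 -0.485 0 0 0" --pt "0 0 -0.485 0 0 0"

```text
time: 15.22
ee_pos: [0.4568, 0.1147, 0.0179]
tool_rot: [-0.001, 0.707, 0.707, -0.001]
contact_force: [0.0, 0.5, 0.2]
width: 0.0802
finger_force: 0.0
```

Call:
play_rows --pt "0 0 0 0 0 0" --pt "0 0 0 0 0 0" --pt "0 0 0 0 0 0" --pt "0 0 0 0 0 0" --pt "0 0 0 0 0 0" --grip 30

```text
time: 15.85
ee_pos: [0.4575, 0.1148, 0.0195]
tool_rot: [0.0, 0.707, 0.707, 0.0]
contact_force: [-0.5, 0.4, 3.0]
width: 0.0392
finger_force: 20.0
```

Call:
play_rows --pt "0 0 0 0 0 0" --pt "0 0 0 0 0 0" --pt "0 0 0.15 0 0 0" --pt "0 0 0.35 0 0 0" --pt "0 0 0.6 0 0 0"

```text
time: 16.48
ee_pos: [0.4561, 0.1147, 0.1392]
tool_rot: [-0.001, 0.707, 0.707, -0.001]
contact_force: [1.6, -0.0, -1.8]
width: 0.0395
finger_force: 20.0
```

```bash
python3 go.py .6042 -.0505 .14
```

```text
16.475 [0.4561 0.1147 0.1392] w 0.0395 ff 20.0 F [ 1.6 -0.  -1.8] z [-0.003  0.    -1.   ] y [ 1.     0.    -0.003] move [ 0.741 -0.826  0.004] [-0.     -0.0009 -0.0002] q [-0.01  0.07  1.95 -0.    1.13 -0.01]
```

Call:
play_rows --pt "0.1 -0.12 0 0 0 0" --pt "0.28 -0.32 0 0 0 0" --pt "0.46 -0.52 0 0 0 0" --pt "0.62 -0.7 0 0 0 0" --pt "0.735 -0.826 0 0 0 0"

```text
time: 17.1
ee_pos: [0.6051, -0.0522, 0.1384]
tool_rot: [-0.0, 0.707, 0.707, -0.0]
contact_force: [-0.2, 0.8, -1.2]
width: 0.0393
finger_force: 20.0
```

Call:
play_rows --pt "0 0 0 0 0 0" --pt "0 0 0 0 0 0"

```text
time: 17.35
ee_pos: [0.6032, -0.0497, 0.1382]
tool_rot: [-0.001, 0.707, 0.707, -0.0]
contact_force: [-0.1, -0.0, -1.2]
width: 0.0395
finger_force: 20.0
```

```bash
python3 go.py .6042 -.0505 .0305
```

```text
17.35 [ 0.6032 -0.0497  0.1382] w 0.0395 ff 20.0 F [-0.1 -0.  -1.2] z [-0.002  0.001 -1.   ] y [ 1.     0.001 -0.002] move [ 0.005 -0.004 -0.539] [-0.0003 -0.0006 -0.0002] q [-0.28  0.35  1.61  0.    1.18 -0.28]
```

Call:
play_rows --pt "0 0 -0.13 0 0 0" --pt "0 0 -0.28 0 0 0" --pt "0 0 -0.42 0 0 0" --pt "0 0 -0.5 0 0 0" --pt "0 0 -0.52 0 0 0"

```text
time: 17.98
ee_pos: [0.6033, -0.0494, 0.0342]
tool_rot: [-0.001, 0.707, 0.708, -0.0]
contact_force: [-0.6, -0.1, -0.2]
width: 0.0398
finger_force: 20.0
```

Call:
play_rows --pt "0 0 -0.008 0 0 0" --pt "0 0 -0.015 0 0 0" --pt "0 0 -0.015 0 0 0"

```text
time: 18.35
ee_pos: [0.6047, -0.0505, 0.0328]
tool_rot: [0.0, 0.707, 0.707, 0.0]
contact_force: [-0.1, 0.3, -0.7]
width: 0.0393
finger_force: 20.0
```

```bash
python3 go.py .6042 -.0505 .0305
```

```text
18.35 [ 0.6047 -0.0505  0.0328] w 0.0393 ff 20.0 F [-0.1  0.3 -0.7] z [ 0.001 -0.    -1.   ] y [1.    0.001 0.001] move [-0.003  0.    -0.011] [ 0.0001  0.0004 -0.0002] q [-0.28  0.5   1.65  0.    0.99 -0.28]
```

Call:
play_rows --pt "0 0 -0.006 0 0 0" --pt "0 0 -0.011 0 0 0" --pt "0 0 -0.011 0 0 0"

```text
time: 18.73
ee_pos: [0.6045, -0.0505, 0.0305]
tool_rot: [0.0, 0.707, 0.707, 0.0]
contact_force: [-1.8, 0.5, 4.1]
width: 0.0395
finger_force: 20.0
```

Call:
play_rows --pt "0 0 0 0 0 0" --pt "0 0 0 0 0 0" --pt "0 0 0 0 0 0" --pt "0 0 0 0 0 0" --grip 80

```text
time: 19.23
ee_pos: [0.6042, -0.0504, 0.0298]
tool_rot: [-0.0, 0.707, 0.707, -0.0]
contact_force: [-0.6, -0.5, 0.7]
width: 0.0771
finger_force: 0.0
```

Call:
play_rows --pt "0 0 0.08 0 0 0" --pt "0 0 0.2 0 0 0" --pt "0 0 0.35 0 0 0" --pt "0 0 0.5 0 0 0" --pt "0 0 0.5 0 0 0"

```text
time: 19.85
ee_pos: [0.6066, -0.051, 0.1339]
tool_rot: [0.003, 0.707, 0.707, 0.002]
contact_force: [0.7, -0.3, -0.6]
width: 0.0798
finger_force: 0.0
```

```bash
python3 go.py .457 .3178 .12
```

```text
19.85 [ 0.6066 -0.051   0.1339] w 0.0798 ff 0.0 F [ 0.7 -0.3 -0.6] z [ 0.007 -0.002 -1.   ] y [1.    0.001 0.007] move [-0.748  1.844 -0.07 ] [ 0.0006  0.0021 -0.0002] q [-0.28  0.36  1.61  0.    1.17 -0.28]
```

Call:
play_rows --pt "-0.05 0.15 0 0 0 0" --pt "-0.15 0.35 0 0 0 0" --pt "-0.25 0.57 0 0 0 0" --pt "-0.33 0.79 0 0 0 0" --pt "-0.4 1.0 0 0 0 0"

```text
time: 20.48
ee_pos: [0.5229, 0.1509, 0.1292]
tool_rot: [-0.0, 0.707, 0.707, -0.0]
contact_force: [-0.6, -0.1, 1.0]
width: 0.08
finger_force: 0.0
```

Call:
play_rows --pt "-0.08 0.22 0 0 0 0" --pt "-0.16 0.44 0 0 0 0" --pt "-0.25 0.66 -0.04 0 0 0" --pt "-0.337 0.842 -0.07 0 0 0" --pt "-0.337 0.842 -0.07 0 0 0"

```text
time: 21.1
ee_pos: [0.4544, 0.3197, 0.1145]
tool_rot: [-0.001, 0.705, 0.709, -0.001]
contact_force: [0.7, 0.2, -0.4]
width: 0.08
finger_force: 0.0
```

Call:
play_rows --pt "0 0 0 0 0 0" --pt "0 0 0 0 0 0"

```text
time: 21.35
ee_pos: [0.4575, 0.317, 0.116]
tool_rot: [0.0, 0.707, 0.707, 0.0]
contact_force: [-0.1, 0.1, -0.0]
width: 0.08
finger_force: 0.0
```

```bash
python3 go.py .457 .3178 .018
```

```text
21.35 [0.4575 0.317  0.116 ] w 0.08 ff 0.0 F [-0.1  0.1 -0. ] z [ 0. -0. -1.] y [ 1.    -0.001  0.   ] move [-0.003  0.004 -0.49 ] [0.0001 0.0001 0.0002] q [ 0.39  0.28  1.75 -0.    1.11  0.39]
```

Call:
play_rows --pt "0 0 -0.12 0 0 0" --pt "0 0 -0.26 0 0 0" --pt "0 0 -0.4 0 0 0" --pt "0 0 -0.485 0 0 0" --pt "0 0 -0.485 0 0 0"

```text
time: 21.98
ee_pos: [0.4564, 0.3171, 0.0179]
tool_rot: [-0.0, 0.707, 0.707, -0.001]
contact_force: [0.2, -0.1, -0.4]
width: 0.0799
finger_force: 0.0
```

Call:
play_rows --pt "0 0 0 0 0 0" --pt "0 0 0 0 0 0" --pt "0 0 0 0 0 0" --pt "0 0 0 0 0 0" --pt "0 0 0 0 0 0" --grip 30

```text
time: 22.6
ee_pos: [0.457, 0.3181, 0.0193]
tool_rot: [0.0, 0.707, 0.707, 0.0]
contact_force: [-0.6, -0.3, 2.7]
width: 0.0394
finger_force: 20.0
```

Call:
play_rows --pt "0 0 0 0 0 0" --pt "0 0 0 0 0 0" --pt "0 0 0.15 0 0 0" --pt "0 0 0.35 0 0 0" --pt "0 0 0.6 0 0 0"

```text
time: 23.22
ee_pos: [0.4558, 0.3175, 0.1387]
tool_rot: [-0.001, 0.707, 0.707, -0.001]
contact_force: [0.4, 1.1, -0.3]
width: 0.0394
finger_force: 20.0
```

```bash
python3 go.py .608 .1897 .14
```

```text
23.225 [0.4558 0.3175 0.1387] w 0.0394 ff 20.0 F [ 0.4  1.1 -0.3] z [-0.003 -0.001 -1.   ] y [ 1.     0.001 -0.003] move [ 0.761 -0.639  0.007] [ 0.0004 -0.0009 -0.0002] q [ 0.39  0.25  1.74 -0.    1.15  0.39]
```

Call:
play_rows --pt "0.12 -0.1 0 0 0 0" --pt "0.3 -0.25 0 0 0 0" --pt "0.48 -0.4 0 0 0 0" --pt "0.65 -0.54 0 0 0 0" --pt "0.755 -0.64 0 0 0 0"

```text
time: 23.85
ee_pos: [0.6091, 0.1883, 0.1383]
tool_rot: [-0.0, 0.707, 0.707, -0.0]
contact_force: [-1.3, 0.8, -1.2]
width: 0.0398
finger_force: 20.0
```

Call:
play_rows --pt "0 0 0 0 0 0" --pt "0 0 0 0 0 0"

```text
time: 24.1
ee_pos: [0.6069, 0.1904, 0.1382]
tool_rot: [-0.001, 0.707, 0.707, -0.001]
contact_force: [-0.3, 0.5, -1.3]
width: 0.0392
finger_force: 20.0
```

```bash
python3 go.py .608 .1897 .0305
```

```text
24.1 [0.6069 0.1904 0.1382] w 0.0392 ff 20.0 F [-0.3  0.5 -1.3] z [-0.002  0.    -1.   ] y [ 1.     0.001 -0.002] move [ 0.005 -0.003 -0.539] [-0.0001 -0.0005 -0.0002] q [0.12 0.41 1.52 0.   1.2  0.12]
```

Call:
play_rows --pt "0 0 -0.13 0 0 0" --pt "0 0 -0.28 0 0 0" --pt "0 0 -0.42 0 0 0" --pt "0 0 -0.5 0 0 0" --pt "0 0 -0.52 0 0 0"

```text
time: 24.72
ee_pos: [0.6067, 0.1907, 0.034]
tool_rot: [-0.001, 0.706, 0.708, -0.001]
contact_force: [0.8, -0.5, -0.2]
width: 0.0393
finger_force: 20.0
```

Call:
play_rows --pt "0 0 -0.008 0 0 0" --pt "0 0 -0.015 0 0 0" --pt "0 0 -0.015 0 0 0"

```text
time: 25.1
ee_pos: [0.6084, 0.1901, 0.0327]
tool_rot: [0.0, 0.707, 0.707, 0.0]
contact_force: [0.1, 0.2, -0.6]
width: 0.0396
finger_force: 20.0
```

```bash
python3 go.py .608 .1897 .0305
```

```text
25.1 [0.6084 0.1901 0.0327] w 0.0396 ff 20.0 F [ 0.1  0.2 -0.6] z [ 0.001  0.    -1.   ] y [1.    0.001 0.001] move [-0.002 -0.002 -0.011] [-0.      0.0004 -0.0002] q [0.12 0.56 1.56 0.   1.02 0.12]
```

After release I rise, then back off toward the robot so the view is clear.

Call:
play_rows --pt "0 0 -0.006 0 0 0" --pt "0 0 -0.011 0 0 0" --pt "0 0 -0.011 0 0 0"

```text
time: 25.48
ee_pos: [0.6081, 0.19, 0.0303]
tool_rot: [0.0, 0.707, 0.707, 0.0]
contact_force: [-2.1, -0.1, 4.7]
width: 0.0396
finger_force: 20.0
```

Call:
play_rows --pt "0 0 0 0 0 0" --pt "0 0 0 0 0 0" --pt "0 0 0 0 0 0" --pt "0 0 0 0 0 0" --grip 80

```text
time: 25.98
ee_pos: [0.6078, 0.19, 0.0296]
tool_rot: [-0.0, 0.707, 0.707, -0.0]
contact_force: [1.6, -1.4, 0.3]
width: 0.0777
finger_force: 0.0
```

Call:
play_rows --pt "0 0 0.08 0 0 0" --pt "0 0 0.2 0 0 0" --pt "0 0 0.35 0 0 0" --pt "0 0 0.5 0 0 0" --pt "0 0 0.7 0 0 0"

```text
time: 26.6
ee_pos: [0.6074, 0.19, 0.1713]
tool_rot: [-0.0, 0.707, 0.707, -0.0]
contact_force: [0.3, 0.2, -0.3]
width: 0.0799
finger_force: 0.0
```

Call:
play_rows --pt "-0.12 0.1 0 0 0 0" --pt "-0.3 0.3 0 0 0 0" --pt "-0.5 0.5 0 0 0 0" --pt "-0.7 0.75 0 0 0 0" --pt "-0.8 0.9 0 0 0 0"

```text
time: 27.22
ee_pos: [0.446, 0.372, 0.1712]
tool_rot: [0.0, 0.706, 0.708, 0.001]
contact_force: [-0.4, 0.4, 0.2]
width: 0.0802
finger_force: 0.0
```

Call:
play_rows --pt "0 0 0 0 0 0" --pt "0 0 0 0 0 0"

```text
time: 27.48
ee_pos: [0.4485, 0.3697, 0.1705]
tool_rot: [0.0, 0.707, 0.707, 0.0]
contact_force: [0.8, 0.6, -0.4]
width: 0.08
finger_force: 0.0
```

```bash
python3 - <<'E'
from h import *
a=cap('scene','s1');b=cap('top','t1')
s=cv2.imread('pics/s1.png')[95:305,140:430];t=cv2.imread('pics/t1.png')[140:250,150:350]
cv2.imwrite('pics/s1c.png',cv2.resize(s,None,fx=2.75,fy=2.75,interpolation=cv2.INTER_CUBIC))
cv2.imwrite('pics/t1c.png',cv2.resize(t,None,fx=4,fy=4,interpolation=cv2.INTER_CUBIC))
E
```

```text
(no output)
```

View pics/s1c.png

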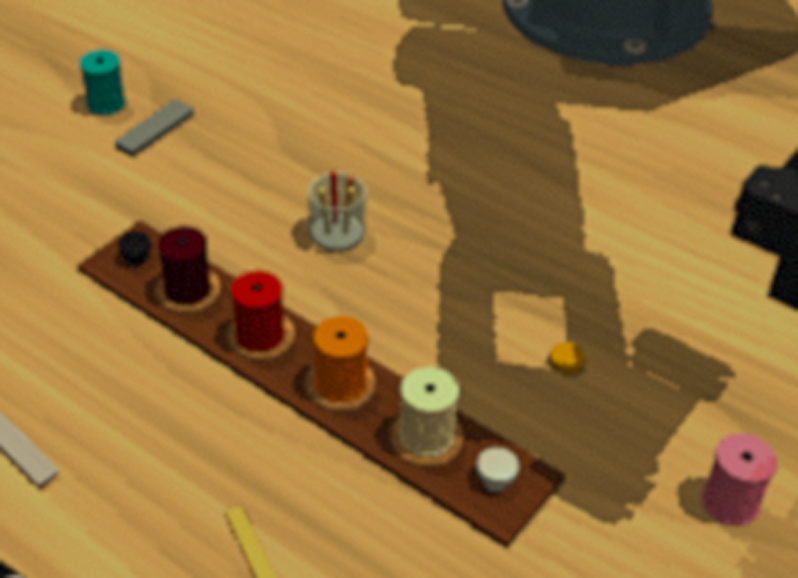

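View pics/t1c.png

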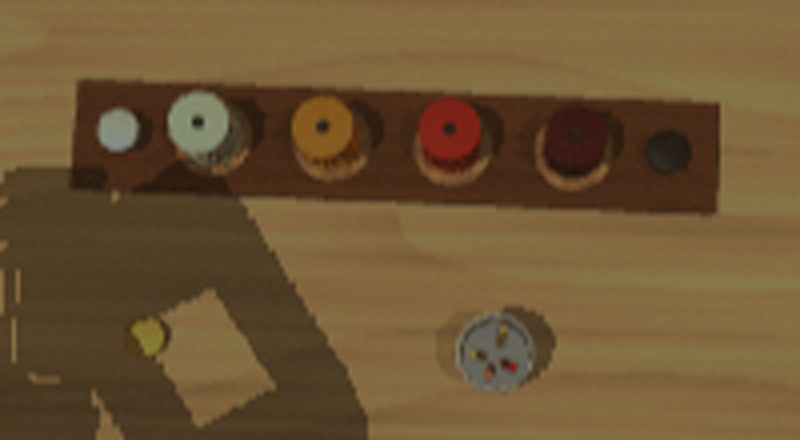

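All four spools stand in order. The holes are at scene-crop (430,388), (340,335), (257,288), (182,242) and top-crop (198,121), (322,127), (449,128), (575,135), and the jar hasn't moved. I'll check the offsets and hand in only if they are good.

```bash
python3 - <<'E'
from h import *
s=pickle.load(open('pics/s1.pkl','rb'));t=pickle.load(open('pics/t1.pkl','rb'))
S=lambda p:((p[0]+.5)/2.75-.5+140,(p[1]+.5)/2.75-.5+95)
T=lambda p:((p[0]+.5)/4-.5+150,(p[1]+.5)/4-.5+140)
ok=True
for a,b,d in(((430,388),(198,121),(.6084,.1896)),((340,335),(322,127),(.6067,.1096)),((257,288),(449,128),(.6063,.0293)),((182,242),(575,135),(.6042,-.0505))):
    x,e=tri(s,S(a),t,T(b));o=np.hypot(*(x[:2]-d));ok&=o<.007 and abs(x[2]-.063)<.006;print(x.round(4),round(o,4))
if ok: print(manip.hand_in())
E
```

```text
[0.6095 0.1897 0.0634] 0.0011
[0.6077 0.1102 0.0629] 0.0011
[0.6083 0.0304 0.0625] 0.0023
[ 0.6057 -0.0492  0.0625] 0.002
the job is handed in; nothing more can be done
None
```

The four spools stand upright on their discs, cream, orange, red, maroon from the white knob, each measured within about 2.5 mm of centre; the jar was not moved, and the job was handed in at about 28 s, with no verdict returned.

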